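Lift the round soap out of its mould with the tongs

ROBOT

A 6-joint arm with a two-finger parallel gripper is mounted at the origin on the work surface. World frame = base frame: x ahead of the robot, y to its left, z up, the work surface at z = 0. Lengths are in mm, angles in rad, forces in N, time in s.
With the tool pointing down it reaches from about 250 to 725 mm from the base axis. Payload 4 kg.
Tool frame: the origin (TCP) lies at the very end of the fingers, on their centre line; the grasp point (between the pads) lies 19 mm behind it; z points along the fingers, y is the line along which they close (so a half turn about z gives the same grasp; the last joint's range is limited). The gripper opens to 85 mm and grips with 20 to 120 N. Pads are 22 mm wide; open, the fingers measure 114 mm over their backs; the gripper's body (76 mm by 85 mm) begins 54 mm behind the grasp point. The pads swing forward as they close: fully open they stand 13 mm farther back than shut.
Start: joints at [-1.193, 0.241, 0.005, 1.335, 0, 1.571], TCP at [184.436, -464.739, 231.306] pointing down, gripper open.
Joint ranges: [-2.72, 2.72], [-1.05, 1.87], [-1.09, 1.28], [-1.99, 2.15], [-1.42, 1.44], [-3.14, 3.14]. Speed limits (rad/s): [2.79, 2.79, 3.14, 3.14, 3.14, 3.14].

INTERFACE

Orientations are given as a rotation vector (axis times angle).
In Python, from station import r gives the robot as it stands.
- The arm moves only by the tool carry_out, never from a script. Its argument "increments" is text: rows parted by semicolons, each of 6 numbers parted by spaces: the shift along the tool's x, y, z in units of 25 mm (1.0 is 25 mm), then the turn, a rotation vector about the tool's x, y, z in units of 6 degrees (1.0 is 6 degrees). In form: tx ty tz rx ry rz; .... A call has exactly 5 rows; each row shifts and turns the commanded pose from where the row before left it, along the tool's axes as they then stand; what a row does not reach is not made up. A row lasts 1/12 s, in which the tool goes at most 41.7 mm and 7.16 degrees, less where a joint would pass 70% of its speed; a pose out of reach is approached as far as the arm can. A call is refused whole if a number of a shift passes 1 or a number of a turn 1, either way. A call with a gripper value outside its range is refused whole. "claw" is the opening, from 0 (shut) to 1 (fully open), set as the call begins (left out, the last holds). The fingers move at their own pace and stop on an object; "squeeze" is the grip in N (left out, the last holds). Time passes only in rows, so rows that do not move let the fingers close, or fill a call up. It gives the time, the measured TCP pose, the force, the opening and the grip force at its end, in the units of the state.
- r.observe(): the state, without advancing time (a new reading comes with each control period).
- r.capture(name): name is "side" or "top" or "wrist"; returns a dict with "img" (480x640x3 uint8, red, green, blue), "vfov" (degrees; the focal length in pixels is half the picture's height over the tangent of half this angle, whatever the lens; pixels are square), "cx", "cy" (the principal point, pixels), "extrinsics" (4x4, takes a point from camera to world coordinates). Camera axes: x right, y down, z forward; pixel columns grow to the right and rows downward; lengths in mm; the calibration is good to about 2 mm. A picture is of the moment at which its call begins. There is no depth.
- r.finish_job(): hands the job in; it is judged then, once.
The state is a dict: "time": time; "qpos": joint angles; "joint_vel": joint speeds; "tau": joint torques, N m; "eef_pos": TCP position; "orientation": TCP orientation; "wrist_force": force on the tool from outside, world axes, zero at the start; "wrist_torque": the same for the moment, N m; "finger_gap": finger opening in mm; "finger_force": force on a finger pad.
Only numpy, scipy, OpenCV 4.12 (cv2) and the standard library are available. Lean on these libraries where they do the work, as an engineer would, in place of code of your own. Each camera call takes 0.05 s, during which the arm holds its last target. There are 200 camera calls.

TASK

Take the small steel tongs out of their stand and, with the tongs and not with the gripper's own fingers, lift the round soap out of its mould; leave the two other soaps in their moulds and do not disturb the things around. Finish while still holding the soap in the tongs, still, about 10 cm above the middle of the empty soap dish: nothing is put down or let go.

Things in the scene. Friction and masses are not known exactly. Their poses are not given: they have to be found in the camera images.
- tongs: small steel spring tongs, 105 mm long, 70 g, loose, standing at the start upright, tips down, in the slotted stand. Origin midway between the tips at their lower ends, z up towards the bow (16 x 30 mm, top at z = 105), arms spread along y. Tips: flat plates 16 wide (x), 15 tall, inner faces 58 mm apart when open, 64 mm over the outside
- tongs_grip (a point): point midway between the two flat outer finger plates by which the tongs are squeezed along y, 62 mm above the origin, same axes. Each plate 20 wide (x), 24 tall, 43 mm over both when open. At 41 mm the tongs are held well, tips still about 52 mm apart; at about 34 mm the tips are 36 mm apart
- tong_left (a joint): closing angle of the arm on the tongs' +y side: 0 = open, 0.11 rad = tips 36 mm apart, 0.22 = limit. Hinged 100 mm above the tips, 10 mm to the side. Springs open by itself: each finger plate needs about 3 N to start moving, 7 N at 0.11 rad. A tip moves about 2.5 times as far as its plate
- tong_right (a joint): the same for the arm on the -y side; always equal to tong_left
- stand: white ceramic tong stand, fixed, 38 (x) x 92 (y) x 31 tall, origin centre of the underside; slot from above 19 (x) x 70 (y), 25 deep, floor 6 mm above the counter, the tongs' tips rest on it
- soap_round: the round soap: cream cylinder 36 across, 34 tall, 40 g (0.7 to 1.3 times), loose, origin centre of its underside, z up. It stands in its mould, underside 6 mm above the counter, so its upper 20 mm stand out above the mould
- soap_square: square soap of the same cream colour, 30 x 30 x 34 tall, loose, origin centre of its underside; stands in its own mould. To be left there
- soap_oblong: oblong soap of the same cream colour, 24 (x) x 44 (y) x 34 tall, loose, origin centre of its underside; stands in its own mould. To be left there
- dish: white ceramic soap dish, fixed, round, 104 across, 20 tall, empty, origin centre of its underside
- mould_round: dark grey rubbery mould block, fixed, 68 x 68 x 20 tall, round cavity 40 across, 14 deep, holding the round soap; origin centre of its underside. Which of the three moulds stands where varies
- mould_square: dark grey rubbery mould block, fixed, 68 x 68 x 20 tall, square cavity 34 x 34, 14 deep, holding the square soap; origin centre of its underside. Which of the three moulds stands where varies
- mould_oblong: dark grey rubbery mould block, fixed, 68 x 68 x 20 tall, oblong cavity 28 (x) x 48 (y), 14 deep, holding the oblong soap; origin centre of its underside. Which of the three moulds stands where varies
- brush_cup: white ceramic toothbrush cup, round, 72 across, 95 tall (mm), loose bystander, origin at its underside
- pill_box: blue plastic pill organiser, 120 x 34 x 24 lying flat, 120 along its x (mm), loose bystander, origin at its underside
- tweezer_case: steel tweezer case, 100 x 26 x 13 lying flat, 100 along its x (mm), loose bystander, origin at its underside
- rollon: glass roll-on bottle, 28 across, 82 tall (mm), loose bystander, origin at its underside
- face_roller: green jade face roller lying flat, 130 along its x, 36 wide, 22 high (mm), loose bystander, origin at its underside
- cream_jar: amber glass cream jar, 52 across, 45 tall (mm), loose bystander, origin at its underside
Things that resemble listed ones, but are neither listed nor needed, are in the scene too. Several things have the shape of the tongs; the one meant has the colours described above.

How it is judged (in metres and radians):
On the way, in this order (a step that is already met when the one before it is completed fails the run):
1. the gripper has lifted the tongs out of their stand, tips above its rim (height (world z) of tongs above 0.04 m and contact force between the fingers and tongs above 0.5 N), for 0.2 s.
2. the round soap is gripped between both tong tips and lifted clear of its mould (contact force between each of tong_left, tong_right and soap_round above 0.3 N and contact force between the fingers and tongs above 1 N and z of soap_round in the frame of mould_round above 0.03 m), for 0.2 s.
At the end, for the whole second after the job is handed in: fingers grip the tongs, both tong arms press the round soap, which rests 70 to 200 mm above the counter within 35 mm of the dish centre in plan, untouched by fingers or arm; tongs clear of the dish; other soaps in their moulds; bystanders within 30 mm of their places (contact force between each of tong_left, tong_right and soap_round above 0.3 N and contact force between the fingers and tongs above 1 N and height (world z) of soap_round between 0.07 and 0.2 m and horizontal distance between soap_round and dish below 0.035 m and contact force between each of the arm, the fingers and soap_round below 0.1 N and linear speed of soap_round below 0.03 m/s and height (world z) of tongs above 0.06 m and contact force between tongs and dish below 0.1 N and horizontal distance between soap_square and mould_square below 0.01 m and height (world z) of each of soap_square, soap_oblong below 0.012 m and horizontal distance between soap_oblong and mould_oblong below 0.01 m and distance of each of brush_cup, pill_box, tweezer_case, rollon, face_roller, cream_jar from where it was at the start of the episode below 0.03 m); the arm keeps its last pose, push and grip.
It fails at once if the gripper or arm itself touches the round soap (contact force between any of the fingers, the arm and soap_round above 0.5 N).
It fails at once if another soap is shifted or lifted (distance of any of soap_square, soap_oblong from where it was at the start of the episode above 0.015 m).
It fails at once if a bystander is pushed more than 30 mm or knocked over (distance of any of brush_cup, pill_box, tweezer_case, rollon, face_roller, cream_jar from where it was at the start of the episode above 0.03 m or angle between any of brush_cup, pill_box, tweezer_case, rollon, face_roller, cream_jar's own z axis and vertical above 0.6 rad).
It also fails if it takes over 45 s, if anything falls off the work surface, if the arm or the gripper's body presses on something with over 40 N, if the wrist force passes 120 N, or if a joint passes its speed limit or range.

## Working session

There is one attempt and no reset: what is moved stays moved. The work goes in short steps, Python scripts to look and compute and a tool call to move; the robot and the scene stay as the last step left them, time stands still between calls to the robot, and variables do not carry over. Pictures are saved under pics/ and viewed, at most 13 in all, crops included, and the job is handed in when it is done.

Besides the shell and the picture viewer there is one more tool, called as name(argument=value, ...), one argument or row to a line, values as JSON. carry_out: Moves the arm, as the interface text tells. Its arguments: {"type":"object","properties":{"increments":{"type":"string"},"claw":{"type":"number"},"squeeze":{"type":"number"}},"required":["increments"]}

```bash
mkdir -p pics; ls; cat > h.py <<'E'
import numpy as np,cv2
from scipy.spatial.transform import Rotation as R
from station import r
def cap(n,f=None):
    c=r.capture(n)
    if f: cv2.imwrite('pics/'+f,c['img'][:,:,::-1])
    return c
def ray(c,u,v):
    f=240/np.tan(np.radians(c['vfov'])/2);E=np.array(c['extrinsics'])
    d=E[:3,:3]@np.array([(u-c['cx'])/f,(v-c['cy'])/f,1]);return E[:3,3],d
def onz(c,u,v,z):
    o,d=ray(c,u,v);return (o+d*(z-o[2])/d[2]).round(1)
def proj(c,p):
    f=240/np.tan(np.radians(c['vfov'])/2);E=np.array(c['extrinsics'])
    q=E[:3,:3].T@(np.array(p)-E[:3,3]);return (q[:2]/q[2]*f+[c['cx'],c['cy']]).round(1)
E
python3 - <<'E'
from h import *
import pickle
d={n:cap(n,n+'0.png') for n in('top','side')}
pickle.dump(d,open('c0.pkl','wb'))
for n in d: print(n,d[n]['vfov'],np.array(d[n]['extrinsics']).round(2).tolist())
print(r.observe())
E
```

```text
pics
top 45.57951864030219 [[-0.05, -0.98, 0.21, 274.78], [-1.0, 0.05, -0.01, -5.0], [-0.0, -0.21, -0.98, 1228.39], [0.0, 0.0, 0.0, 1.0]]
side 45.04995965540759 [[0.99, -0.07, 0.09, 427.76], [-0.11, -0.63, 0.77, -959.16], [0.01, -0.77, -0.64, 887.96], [0.0, 0.0, 0.0, 1.0]]
{'time': 0.1, 'qpos': array([-1.19297525e+00,  2.41347308e-01,  3.85032536e-03,  1.33519905e+00,
        1.21462464e-05,  1.57079344e+00]), 'joint_vel': array([ 0.00047996, -0.00096981,  0.00364119, -0.00179206,  0.00161814,
        0.00072051]), 'tau': array([-3.87930768e-04, -3.73138797e+01,  2.53009540e+01,  1.08554639e-02,
       -2.12756021e-06,  1.22022934e-05]), 'eef_pos': array([ 184.24132463, -464.2044633 ,  230.49385845]), 'orientation': array([-3.08386601e+00, -5.89609901e-01,  5.41306407e-04]), 'wrist_force': array([-0.37087673,  0.22222687,  0.00148226]), 'wrist_torque': array([-0.02402286,  0.02845291, -0.00371001]), 'finger_force': 0.0, 'finger_gap': 85.43537687958312}
```

View pics/top0.png

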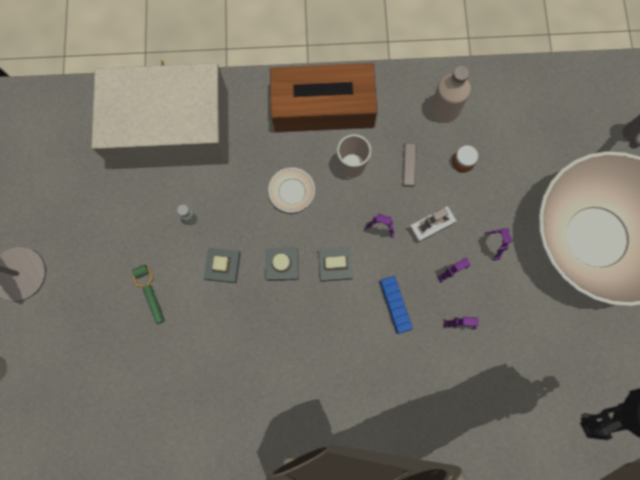

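View pics/side0.png

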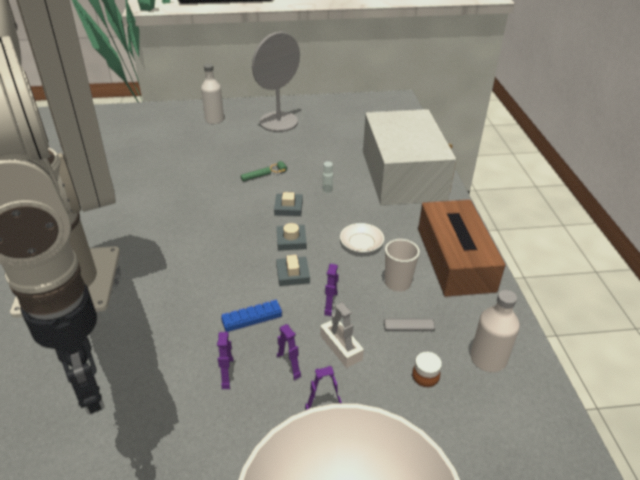

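The steel tongs stand in the white stand at top (433,223) and side (342,330). The four purple ones, at top (381,223), (455,269), (499,241) and (461,322), have the tongs' shape but the wrong colour. The round soap is in the middle mould at top (281,262), with the square at (221,264) and the oblong at (335,262). The dish is at top (292,190).

```bash
python3 - <<'E'
from h import *
import pickle
d=pickle.load(open('c0.pkl','rb'));t=d['top'];s=d['side']
im=t['img'];hsv=cv2.cvtColor(im,cv2.COLOR_RGB2HSV)
a=cv2.resize(im[190:260,385:470],None,fx=4.6,fy=5,interpolation=3)
a=cv2.resize(im[195:255,390:470],(400,300),interpolation=3)
b=cv2.resize(s['img'][290:370,300:380],(300,300),interpolation=3)
c=cv2.resize(im[240:290,200:360],(700,219),interpolation=3)
o=np.zeros((530,700,3),np.uint8);o[:300,:400]=a;o[:300,400:]=b;o[305:524]=c
cv2.imwrite('pics/crop.png',o[:,:,::-1])
# white stand mask
x0,y0,x1,y1=405,200,462,245
m=((hsv[...,1]<45)&(hsv[...,2]>150)).astype(np.uint8);mm=np.zeros_like(m);mm[y0:y1,x0:x1]=m[y0:y1,x0:x1]
cn=max(cv2.findContours(mm,0,2)[0],key=cv2.contourArea);rc=cv2.minAreaRect(cn);print('stand',rc)
P=cv2.boxPoints(rc)
for z in(31,):print([onz(t,*p,z).tolist() for p in P])
# soaps cream
m=((hsv[...,0]>15)&(hsv[...,0]<40)&(hsv[...,1]>40)&(hsv[...,2]>140)).astype(np.uint8)
m[:245]=0;m[285:]=0;m[:,:200]=0;m[:,360:]=0
for cn in cv2.findContours(m,0,2)[0]:
    if cv2.contourArea(cn)>40:
        rc=cv2.minAreaRect(cn);print('soap',rc,onz(t,*rc[0],38))
# moulds
for u,v in[(222,265),(282,264),(335,264)]:print('mould',onz(t,u,v,15))
print('dish',onz(t,292,190,15))
E
```

```text
stand ((433.4000549316406, 222.80003356933594), (16.994115829467773, 42.03807067871094), 63.43495178222656)
[[562.8, -196.1, 31.0], [600.8, -280.9, 31.0], [566.1, -294.2, 31.0], [528.5, -209.8, 31.0]]
soap ((335.4549560546875, 261.5041198730469), (10.502145767211914, 19.646255493164062), 84.80557250976562) [488.5 -29.6  38. ]
soap ((220.0, 262.5), (13.0, 14.0), 90.0) [498.  214.7  38. ]
soap ((280.5, 261.5), (15.0, 15.0), 90.0) [494.   86.6  38. ]
mould [496.6 214.6  15. ]
mould [492.6  85.3  15. ]
mould [487.2 -28.8  15. ]
dish [658.   58.1  15. ]
```

View pics/crop.png

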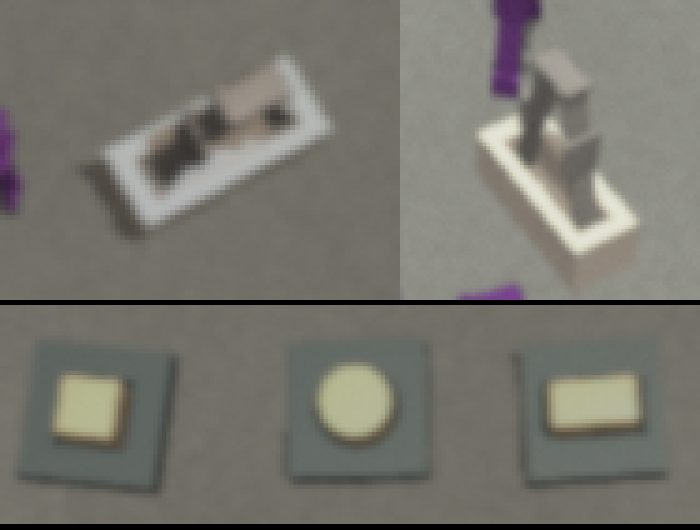

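The crop confirms it: steel-coloured tongs stand in the white stand, and the middle mould holds the round soap. Next I work out the approach.

```bash
cat >> h.py <<'E'
def go(p,yaw):
    "delta in tool axes/units: tool-down, tool y at 'yaw' (deg from world +y, ccw; mod 180)"
    s=r.observe();M=R.from_rotvec(s['orientation']).as_matrix()
    d=M.T@(np.array(p)-s['eef_pos'])/25
    best=None
    for k in(0,180):
        c,n=np.cos(np.radians(yaw+k)),np.sin(np.radians(yaw+k))
        y=np.array([-n,c,0]);z=np.array([0,0,-1.]);T=np.stack([np.cross(y,z),y,z],1)
        print('rot',k,(R.from_matrix(M.T@T).as_rotvec(degrees=True)/6).round(2))
    print('t',s['time'],'pos',s['eef_pos'].round(1),'shift',d.round(2),'q6',s['qpos'][5].round(2),'toolx',M[:,0].round(2),'tooly',M[:,1].round(2),'gap',s['finger_gap'].round(1),s['finger_force'],'F',s['wrist_force'].round(1))
E
python3 -c "
from h import *
go([564,-245,230],24)"
```

```text
rot 0 [-0.    0.03 29.61]
rot 180 [-0.02 -0.   -0.39]Traceback (most recent call last):
  File "<string>", line 3, in <module>
    go([564,-245,230],24)
    ~~^^^^^^^^^^^^^^^^^^^
  File "h.py", line 25, in go
    print('t',s['time'],'pos',s['eef_pos'].round(1),'shift',d.round(2),'q6',s['qpos'][5].round(2),'toolx',M[:,0].round(2),'tooly',M[:,1].round(2),'gap',s['finger_gap'].round(1),s['finger_force'],'F',s['wrist_force'].round(1))
                                                                                                                                                        ^^^^^^^^^^^^^^^^^^^^^
AttributeError: 'float' object has no attribute 'round'
```

```bash
sed -i "s/s\['finger_gap'\].round(1)/s['finger_gap']/" h.py
python3 -c "
from h import *
go([564,-245,230],24)
c=cap('wrist');print(c['vfov'],(np.array(c['extrinsics'])).round(2).tolist())"
```

```text
rot 0 [-0.    0.03 29.61]
rot 180 [-0.02 -0.   -0.39]
t 0.1 pos [ 184.2 -464.2  230.5] shift [17.35 -2.55  0.02] q6 1.57 toolx [0.93 0.37 0.  ] tooly [ 0.37 -0.93 -0.  ] gap 85.43537687958312 0.0 F [-0.4  0.2  0. ]
62.30634481405709 [[0.37, -0.89, -0.28, 254.76], [-0.93, -0.35, -0.11, -436.3], [-0.0, 0.3, -0.96, 374.59], [0.0, 0.0, 0.0, 1.0]]
```

carry_out(
  increments="1 -0.2 0 0 0 0;1 -0.2 0 0 0 0;1 -0.2 0 0 0 0;1 -0.2 0 0 0 0;1 -0.2 0 0 0 0",
  claw=1,
  squeeze=20,
)

```text
time: 0.57
eef_pos: [292.0, -394.5, 231.0]
orientation: [-3.085, -0.589, 0.0]
wrist_force: [0.2, -0.1, -0.1]
finger_gap: 85.4
finger_force: 0.0
```

carry_out(
  increments="1 -0.2 0 0 0 0;1 -0.2 0 0 0 0;1 -0.2 0 0 0 0;1 -0.2 0 0 0 0;1 -0.2 0 0 0 0",
)

```text
time: 0.98
eef_pos: [399.2, -325.1, 231.0]
orientation: [-3.085, -0.59, 0.001]
wrist_force: [-0.3, -0.2, 0.1]
finger_gap: 85.1
finger_force: 0.0
```

carry_out(
  increments="1 -0.1 0 0 0 0;1 -0.1 0 0 0 0;1 -0.1 0 0 0 0;1 -0.1 0 0 0 0;1 -0.1 0 0 0 0",
)

```text
time: 1.4
eef_pos: [510.7, -267.5, 230.8]
orientation: [-3.085, -0.59, 0.001]
wrist_force: [-0.1, -0.6, -0.2]
finger_gap: 85.3
finger_force: 0.0
```

carry_out(
  increments="1 -0.1 0 0 0 0;1 0 0 0 0 0;0.3 0 0 0 0 0;0 0 0 0 0 0;0 0 0 0 0 0",
)

```text
time: 1.82
eef_pos: [561.9, -244.7, 230.6]
orientation: [-3.085, -0.591, 0.003]
wrist_force: [0.4, -0.9, -0.6]
finger_gap: 85.5
finger_force: 0.0
```

```bash
python3 -c "
from h import *
import pickle
go([564,-245,230],24)
c=cap('wrist','w1.png');pickle.dump(c,open('w1.pkl','wb'))
print(proj(c,[564,-245,31]))"
```

```text
rot 0 [2.000e-02 1.000e-02 2.961e+01]
rot 180 [-0.01  0.02 -0.39]
t 1.8167 pos [ 561.9 -244.7  230.6] shift [0.07 0.04 0.02] q6 2.35 toolx [ 0.93  0.37 -0.  ] tooly [ 0.37 -0.93 -0.  ] gap 85.4812494750686 0.0 F [ 0.4 -0.9 -0.6]
[320.8 200. ]
```

View pics/w1.png

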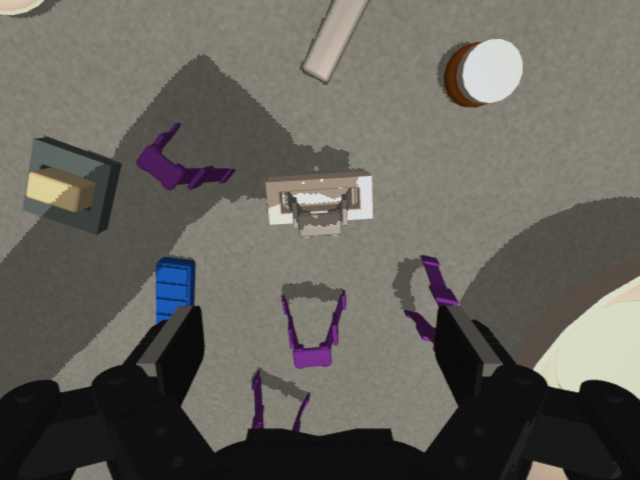

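```bash
python3 -c "
from h import *
import pickle
c=pickle.load(open('w1.pkl','rb'))
P=[onz(c,*p,31) for p in[(267,178),(370,171),(373,217),(270,224)]]
for p in P:print(p)
print(np.mean(P,0))
for a,b in((0,1),(3,2)):
  d=P[a]-P[b];print(np.degrees(np.arctan2(-d[0],d[1])),np.linalg.norm(d))
a=cv2.resize(c['img'][150:260,240:400],(800,550),interpolation=3);cv2.imwrite('pics/w1c.png',a[:,:,::-1])
print(proj(c,[562,-245,111]),proj(c,[562,-245,68]))
"
```

```text
[ 564.8 -194.4   31. ]
[ 603.4 -274.9   31. ]
[ 567. -294.   31.]
[ 526.7 -210.8   31. ]
[ 565.475 -243.525   31.   ]
25.617862561229398 89.27603261794286
25.844387554560313 92.4463628273173
[320.  227.2] [320.  212.2]
```

View pics/w1c.png

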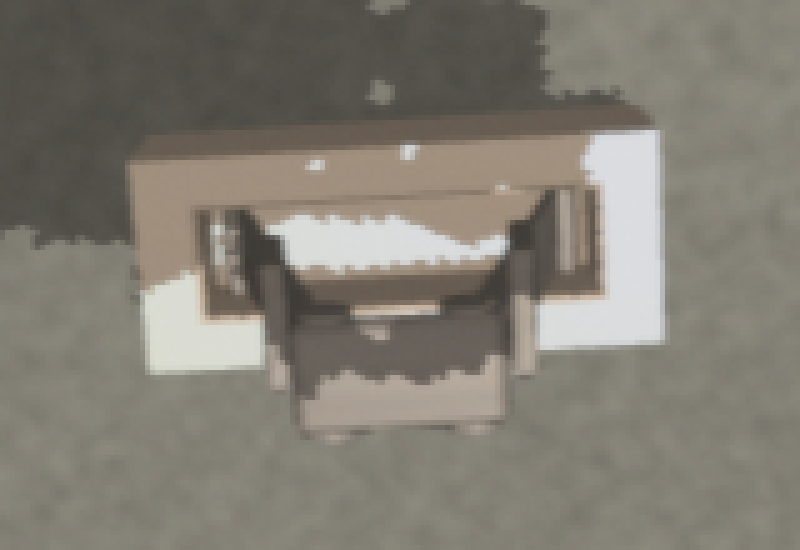

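```bash
python3 -c "
from h import *
import pickle
c=pickle.load(open('w1.pkl','rb'))
P=[onz(c,*p,31) for p in[(266,182),(372,176),(372.8,218.4),(270,224.6)]]
print(np.mean(P,0))
for a,b in((0,1),(3,2)):
  d=P[a]-P[b];print(np.degrees(np.arctan2(-d[0],d[1])),np.linalg.norm(d))
print(onz(c,320.4,225,111))
Q=[onz(c,240+u/5,150+v/5,111) for u,v in((300,430),(505,422))];d=Q[0]-Q[1];print(np.degrees(np.arctan2(-d[0],d[1])))
go([563,-245,51],24.5)
"
```

```text
[ 563.3   -244.625   31.   ]
24.97931755253686 92.116556600863
25.34322270348155 92.28114650349765
[ 563.6 -244.6  111. ]
24.044223269367883
rot 0 [2.000e-02 1.000e-02 2.952e+01]
rot 180 [-0.01  0.01 -0.48]
t 1.8667 pos [ 561.5 -245.1  230.9] shift [0.07 0.02 7.2 ] q6 2.35 toolx [ 0.93  0.37 -0.  ] tooly [ 0.37 -0.93 -0.  ] gap 85.3665295996433 0.0 F [-0.2 -0.1 -0.9]
```

carry_out(
  increments="0.08 0.02 0.6 0 0 -0.5;0 0 0.9 0 0 0;0 0 0.9 0 0 0;0 0 0.9 0 0 0;0 0 0.9 0 0 0",
)

```text
time: 2.28
eef_pos: [563.0, -245.6, 126.0]
orientation: [3.069, 0.667, 0.0]
wrist_force: [-0.3, -0.4, -0.4]
finger_gap: 85.4
finger_force: 0.0
```

carry_out(
  increments="0 0 0.8 0 0 0;0 0 0.8 0 0 0;0 0 0.8 0 0 0;0 0 0.5 0 0 0;0 0 0.25 0 0 0",
)

```text
time: 2.7
eef_pos: [561.7, -244.9, 45.7]
orientation: [-3.068, -0.667, 0.005]
wrist_force: [-1.0, 0.4, -0.1]
finger_gap: 85.4
finger_force: 0.0
```

carry_out(
  increments="0 0 0 0 0 0;0 0 0 0 0 0;0 0 0 0 0 0;0 0 0 0 0 0;0 0 0 0 0 0",
  claw=0.54,
)

```text
time: 3.12
eef_pos: [565.2, -244.9, 48.8]
orientation: [3.068, 0.67, 0.003]
wrist_force: [0.6, 0.3, 0.0]
finger_gap: 46.4
finger_force: 0.0
```

carry_out(
  increments="0 0 0 0 0 0;0 0 0 0 0 0;0 0 0 0 0 0;0 0 0 0 0 0;0 0 0 0 0 0",
  claw=0.48,
)

```text
time: 3.53
eef_pos: [565.7, -245.1, 49.3]
orientation: [3.067, 0.67, 0.004]
wrist_force: [-0.4, -0.2, 6.2]
finger_gap: 41.1
finger_force: 6.1
```

```bash
python3 -c "
from h import *
go([563.4,-244.6,47],25)
c=cap('wrist','w2.png')"
```

```text
rot 0 [-0.03 -0.04 29.94]
rot 180 [ 0.03 -0.02 -0.06]
t 3.5333 pos [ 565.7 -245.1   49.3] shift [-0.07 -0.06  0.09] q6 2.3 toolx [0.91 0.42 0.  ] tooly [ 0.42 -0.91  0.  ] gap 41.13326396980307 6.121190786361694 F [-0.4 -0.2  6.2]
```

View pics/w2.png

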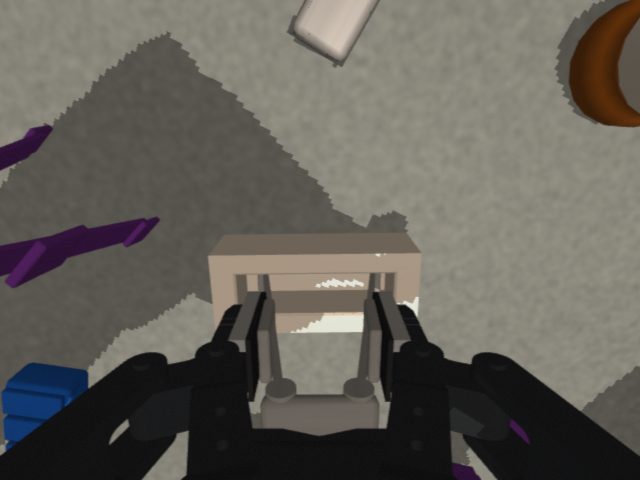

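The pads hold both finger plates at 41 mm and 6 N. I lift straight up.

carry_out(
  increments="0 0 -0.2 0 0 0;0 0 -0.4 0 0 0;0 0 -0.5 0 0 0;0 0 -0.5 0 0 0;0 0 -0.5 0 0 0",
)

```text
time: 4.0
eef_pos: [564.3, -244.3, 100.9]
orientation: [-3.069, -0.671, 0.001]
wrist_force: [-0.6, -0.0, -0.4]
finger_gap: 41.0
finger_force: 3.4
```

carry_out(
  increments="0 0 -0.7 0 0 0;0 0 -0.8 0 0 0;0 0 -0.8 0 0 0;0 0 -0.8 0 0 0;0 0 -0.7 0 0 0",
)

```text
time: 4.42
eef_pos: [564.5, -244.4, 197.0]
orientation: [3.069, 0.671, 0.001]
wrist_force: [1.0, 0.3, -0.4]
finger_gap: 41.1
finger_force: 3.4
```

```bash
python3 -c "
from h import *
go([494,86,197],0)
import pickle
s=cap('side');t=cap('top')
pickle.dump((s,t),open('c2.pkl','wb'))
a=cv2.resize(s['img'][230:370,260:400],(500,500),interpolation=3)
cv2.imwrite('pics/s2.png',a[:,:,::-1])"
```

```text
rot 0 [ 1.000e-02  1.000e-02 -2.589e+01]
rot 180 [ 0.   -0.01  4.11]
t 4.4167 pos [ 564.5 -244.4  197. ] shift [  2.95 -13.19  -0.  ] q6 2.3 toolx [0.91 0.42 0.  ] tooly [ 0.42 -0.91  0.  ] gap 41.14950854224548 3.4198130294680595 F [ 1.   0.3 -0.4]
```

View pics/s2.png

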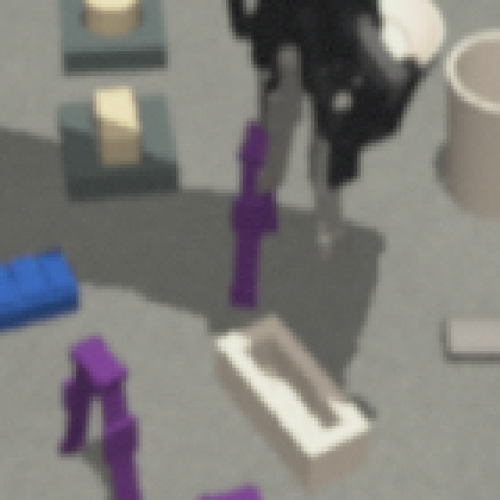

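The tongs are out of the stand, upright and clear of it. I carry them over to the round soap.

carry_out(
  increments="0.1 -0.5 0 0 0 0;0.2 -0.9 0 0 0 0;0.2 -0.9 0 0 0 0;0.2 -0.9 0 0 0 0;0.2 -0.9 0 0 0 0",
)

```text
time: 4.93
eef_pos: [540.4, -140.1, 193.0]
orientation: [-3.067, -0.67, 0.005]
wrist_force: [-0.1, -0.1, -0.7]
finger_gap: 40.8
finger_force: 3.4
```

carry_out(
  increments="0.2 -0.9 0 0 0 0;0.2 -0.9 0 0 0 0;0.2 -0.9 0 0 0 0;0.2 -0.9 0 0 0 0;0.2 -0.9 0 0 0 0",
)

```text
time: 5.35
eef_pos: [516.0, -27.5, 193.2]
orientation: [-3.068, -0.671, 0.005]
wrist_force: [0.9, -0.4, -0.8]
finger_gap: 40.8
finger_force: 3.4
```

carry_out(
  increments="0.2 -0.9 0 0 0 0;0.2 -0.9 0 0 0 0;0.2 -0.9 0 0 0 0;0.2 -0.9 0 0 0 0;0.2 -0.6 0 0 0 0",
)

```text
time: 5.77
eef_pos: [494.4, 78.6, 193.3]
orientation: [-3.068, -0.673, 0.006]
wrist_force: [0.4, 0.4, -0.5]
finger_gap: 41.1
finger_force: 3.4
```

carry_out(
  increments="0.1 -0.3 0.2 0 0 0;0 0 0.5 0 0 0;0 0 0.7 0 0 0;0 0 0.7 0 0 0;0 0 0.5 0 0 0",
)

```text
time: 6.18
eef_pos: [494.0, 84.1, 127.1]
orientation: [-3.069, -0.671, 0.007]
wrist_force: [-0.2, -0.3, -1.1]
finger_gap: 41.5
finger_force: 3.4
```

carry_out(
  increments="0 0 0 0 0 0;0 0 0 0 0 0;0 0 0 0 0 0;0 0 0 0 0 0;0 0 0 0 0 0",
)

```text
time: 6.6
eef_pos: [496.8, 84.5, 131.0]
orientation: [3.069, 0.67, 0.003]
wrist_force: [0.9, 0.2, -0.5]
finger_gap: 40.9
finger_force: 3.4
```

```bash
python3 -c "
from h import *
import pickle
go([494,86,68],25)
c=cap('wrist','w3.png');pickle.dump((c,r.observe()['eef_pos']),open('w3.pkl','wb'))
print(proj(c,[494,86,40]))
s=cap('side');print(proj(s,[494,86,40]));pickle.dump(s,open('s3.pkl','wb'))
E=1"
```

```text
rot 0 [-3.000e-02 -1.000e-02  2.994e+01]
rot 180 [ 0.   -0.02 -0.06]
t 6.6 pos [496.8  84.5 131. ] shift [-0.08 -0.1   2.52] q6 2.88 toolx [0.91 0.42 0.  ] tooly [ 0.42 -0.91  0.  ] gap 40.89674100262453 3.4201322123408318 F [ 0.9  0.2 -0.5]
[315.2 243.4]
[290.7 228.2]
```

View pics/w3.png

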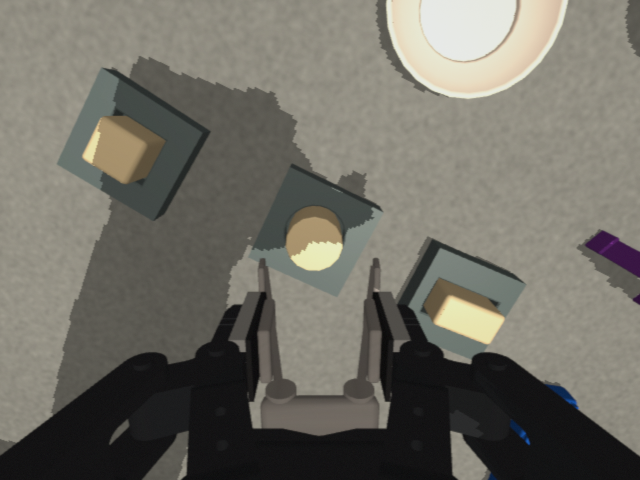

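The tong tips, near (264,262) and (376,262), straddle the soap, whose top disc is centred near (314,242). That needs about 3 mm along tool -y, then the descent.

carry_out(
  increments="-0.03 -0.12 0 0 0 0;0 0 0.4 0 0 0;0 0 0.4 0 0 0;0 0 0.4 0 0 0;0 0 0.3 0 0 0",
)

```text
time: 7.12
eef_pos: [493.1, 86.7, 90.6]
orientation: [-3.069, -0.671, 0.004]
wrist_force: [0.3, 0.6, -2.1]
finger_gap: 40.9
finger_force: 3.4
```

carry_out(
  increments="0 0 0.4 0 0 0;0 0 0.3 0 0 0;0 0 0.2 0 0 0;0 0 0.1 0 0 0;0 0 0 0 0 0",
)

```text
time: 7.53
eef_pos: [493.7, 86.7, 66.8]
orientation: [-3.069, -0.67, 0.002]
wrist_force: [-0.2, -0.4, -0.5]
finger_gap: 40.7
finger_force: 3.4
```

```bash
python3 -c "
from h import *
go([494,86,68],25)
c=cap('wrist');s=cap('side')
o=np.zeros((400,800,3),np.uint8);o[:,:400]=cv2.resize(c['img'][150:390,200:440],(400,400));o[:,400:]=cv2.resize(s['img'][180:280,240:340],(400,400))
cv2.imwrite('pics/w4.png',o[:,:,::-1])"
```

```text
rot 0 [2.000e-02 1.000e-02 2.994e+01]
rot 180 [-0.    0.01 -0.06]
t 7.5333 pos [493.7  86.7  66.8] shift [-0.    0.03 -0.05] q6 2.89 toolx [ 0.91  0.42 -0.  ] tooly [ 0.42 -0.91 -0.  ] gap 40.673255929191285 3.420381098985672 F [-0.2 -0.4 -0.5]
```

View pics/w4.png

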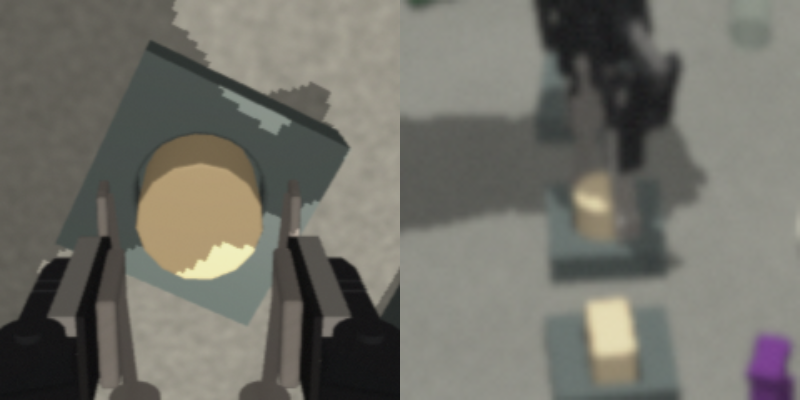

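The soap is centred between the tips, mid 199 against 200 in the crop. I close on it.

carry_out(
  increments="0 0 0 0 0 0;0 0 0 0 0 0;0 0 0 0 0 0;0 0 0 0 0 0;0 0 0 0 0 0",
  claw=0.42,
  squeeze=25,
)

```text
time: 8.05
eef_pos: [494.5, 86.8, 67.9]
orientation: [3.069, 0.67, 0.001]
wrist_force: [0.1, -0.5, -0.3]
finger_gap: 36.2
finger_force: 10.1
```

carry_out(
  increments="0 0 0 0 0 0;0 0 0 0 0 0;0 0 0 0 0 0;0 0 0 0 0 0;0 0 0 0 0 0",
  claw=0.35,
)

```text
time: 8.47
eef_pos: [494.6, 86.9, 67.9]
orientation: [3.069, 0.67, 0.001]
wrist_force: [-0.1, -0.3, 2.9]
finger_gap: 35.4
finger_force: 24.9
```

carry_out(
  increments="0 0 0 0 0 0;0 0 0 0 0 0;0 0 0 0 0 0;0 0 0 0 0 0;0 0 0 0 0 0",
)

```text
time: 8.88
eef_pos: [494.5, 86.9, 67.9]
orientation: [3.069, 0.67, 0.001]
wrist_force: [1.0, 0.1, 5.1]
finger_gap: 35.3
finger_force: 25.0
```

carry_out(
  increments="0 0 -0.1 0 0 0;0 0 -0.2 0 0 0;0 0 -0.3 0 0 0;0 0 -0.4 0 0 0;0 0 -0.4 0 0 0",
)

```text
time: 9.3
eef_pos: [493.8, 86.8, 103.3]
orientation: [-3.069, -0.671, 0.001]
wrist_force: [0.7, 0.3, -0.6]
finger_gap: 35.5
finger_force: 25.1
```

carry_out(
  increments="0 0 -0.5 0 0 0;0 0 -0.6 0 0 0;0 0 -0.6 0 0 0;0 0 -0.6 0 0 0;0 0 -0.6 0 0 0",
)

```text
time: 9.72
eef_pos: [494.2, 86.9, 176.9]
orientation: [-3.069, -0.671, -0.001]
wrist_force: [-0.1, 0.1, -0.8]
finger_gap: 35.5
finger_force: 25.1
```

```bash
python3 -c "
from h import *
go([658,58,180],25)
c=cap('wrist');s=cap('side');t=cap('top')
# dish centre from top view rim
h=t['img'][165:220,262:322]
o=np.zeros((400,800,3),np.uint8);o[:,:400]=cv2.resize(c['img'][150:390,200:440],(400,400));o[:,400:]=cv2.resize(s['img'][170:270,240:340],(400,400))
cv2.imwrite('pics/w5.png',o[:,:,::-1])
import pickle
t=pickle.load(open('c0.pkl','rb'))['top'];g=cv2.cvtColor(t['img'],cv2.COLOR_RGB2HSV)
m=(g[...,2]>150).astype(np.uint8);k=np.zeros_like(m);k[160:220,260:325]=m[160:220,260:325]
cn=max(cv2.findContours(k,0,2)[0],key=cv2.contourArea);e=cv2.minEnclosingCircle(cn);print(e,onz(t,*e[0],18))"
```

```text
rot 0 [-1.000e-02 -0.000e+00  2.994e+01]
rot 180 [ 0.   -0.01 -0.06]
t 9.7167 pos [494.2  86.9 176.9] shift [ 5.47  3.78 -0.12] q6 2.89 toolx [0.91 0.42 0.  ] tooly [ 0.42 -0.91  0.  ] gap 35.48943942077196 25.068712088086613 F [-0.1  0.1 -0.8]
((291.13043212890625, 189.5), 23.135940551757812) [658.3  59.8  18. ]
```

View pics/w5.png

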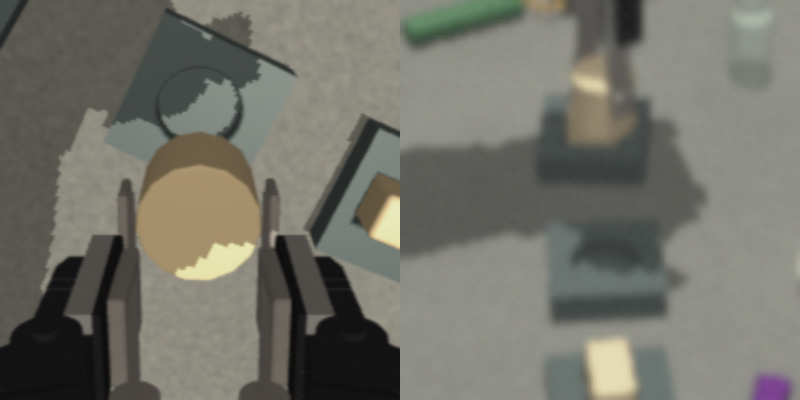

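The soap is held level in the tongs and its mould is empty. I carry it over the dish.

carry_out(
  increments="0.3 0.2 0 0 0 0;0.6 0.4 0 0 0 0;0.6 0.4 0 0 0 0;0.6 0.4 0 0 0 0;0.6 0.4 0 0 0 0",
)

```text
time: 10.28
eef_pos: [574.8, 73.7, 173.5]
orientation: [-3.069, -0.67, 0.004]
wrist_force: [0.3, 0.5, -1.3]
finger_gap: 35.5
finger_force: 25.1
```

carry_out(
  increments="0.6 0.4 0 0 0 0;0.6 0.4 0 0 0 0;0.6 0.4 0 0 0 0;0.5 0.4 0 0 0 0;0.4 0.3 0 0 0 0",
)

```text
time: 10.7
eef_pos: [656.4, 58.4, 172.7]
orientation: [-3.069, -0.67, 0.004]
wrist_force: [0.3, -0.2, -0.5]
finger_gap: 35.5
finger_force: 25.1
```

carry_out(
  increments="0 0 0 0 0 0;0 0 0 0 0 0;0 0 0 0 0 0;0 0 0 0 0 0;0 0 0 0 0 0",
)

```text
time: 11.12
eef_pos: [654.8, 59.3, 175.1]
orientation: [-3.069, -0.671, 0.001]
wrist_force: [0.8, 0.1, -0.2]
finger_gap: 35.6
finger_force: 25.1
```

```bash
python3 -c "
from h import *
go([658,59,177],25)
c=cap('wrist');s=cap('side')
o=np.zeros((400,800,3),np.uint8);o[:,:400]=cv2.resize(c['img'][80:400,160:480],(400,400));o[:,400:]=cv2.resize(s['img'][130:290,280:440],(400,400))
cv2.imwrite('pics/w6.png',o[:,:,::-1])"
```

```text
rot 0 [1.000e-02 0.000e+00 2.994e+01]
rot 180 [-0.    0.   -0.06]
t 11.1167 pos [654.8  59.3 175.1] shift [ 0.11  0.06 -0.08] q6 2.8 toolx [ 0.91  0.42 -0.  ] tooly [ 0.42 -0.91 -0.  ] gap 35.590958229366436 25.14594488467992 F [ 0.8  0.1 -0.2]
```

View pics/w6.png

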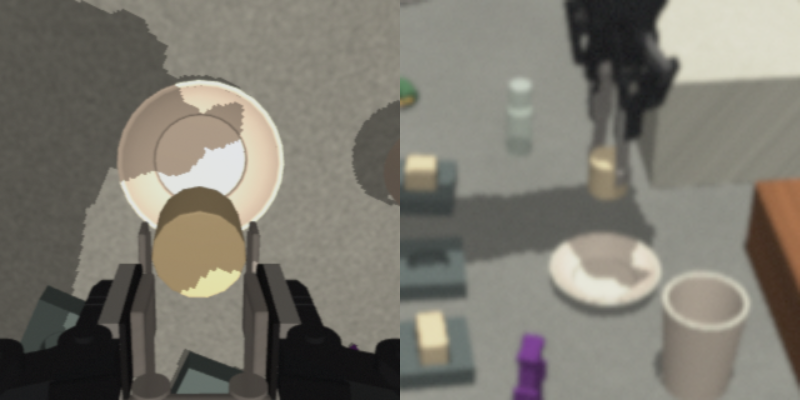

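The soap is held still over the dish centre, with its underside about 11 cm above the counter. Handing in.

```bash
python3 -c "
from station import r
print(r.finish_job())"
```

```text
the job is handed in; nothing more can be done
None
```

I handed the job in at about 11 s of robot time. The steel tongs hold the round soap still over the dish centre, its underside about 11 cm above the counter. The other two soaps and the items around looked undisturbed in the views I checked; the judge's verdict was not shown.

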